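Clamp the pad in the padding press

TASK

The notepad lies in the small padding press and has to be clamped. Push the loose crank fully home onto the square shaft on top of the press (lower it gently and turn it until it drops over the square), then wind it clockwise, seen from above, by its upright handle until the pressing plate has come down and grips the pad firmly: when the crank gets clearly heavier to turn the plate is biting, so stop about a quarter turn later and do not force it tighter. Leave the crank on the shaft and the notepad in the press, let go, and leave the other things alone.

Things in the scene. Friction and masses are not known exactly. Their poses are not given: they have to be found in the camera images.
- press: Grey steel padding press, fixed. Origin under the middle of its bed (150 x 190 x 18 mm). Posts at y = +-78 mm carry a cross-beam along y (40 wide, 178 long), underside at z = 108, top at 130 mm; a round boss (30 mm across) on the beam ends at z = 142 mm. From it the upright shaft rises: 14 mm square from z = 142 to 156, then a round pilot 14 mm across to z = 159, tapering to 9 mm at z = 163 mm.
- press_shaft (a point): Top end of the shaft's pilot tip, on its axis, 163 mm over the desk; axes as the press. The shaft's angle of turn differs from run to run and is not given; these axes do not turn with it. A full clockwise turn (from above) lowers the plate 25 mm (4 mm a radian). Turning takes about 0.16 N m until the plate meets the pad.
- press_seat (a point): Point on the shaft axis at the top of the round boss, 142 mm over the desk: the crank's underside rests here when fully home; axes as the press
- press_foot: Sprung flat steel pressing plate (96 x 116 x 7 mm) that comes down on the pad, 30 to 53 mm above it (1.2 to 2.1 turns) at the start; origin at the middle of its underside. Once it meets the pad its springs (15 N/mm) add some 0.24 N m of crank torque per radian; more than 2 rad past first touch is forcing it. Let go, the screw stays put or springs back a little.
- notepad: Notepad 125 x 86 x 8 mm with brown cover, lying on the press bed (bed top 18 mm over the desk, so the pad's top is at about 26 mm); origin at the middle of its underside
- crank: Loose steel crank lying flat, 0.19 kg. Origin: centre of the square socket's mouth, in the flat underside; z up; the arm (18 wide, 8 thick) runs along +x to the handle's axis, 55 mm out. Hub 30 x 30 mm, 26 mm high; socket 16 mm square, 23 mm deep, open below, sides along x and y. On the hub a square grip boss 18 x 18 mm from z = 26 to 60 mm, flats along x and y.
- crank_handle (a point): On the axis of the crank's upright black handle, 34 mm over the crank's underside. The handle is a round grip 20 mm across from 9 to 57 mm over the underside and spins freely about its own upright axis.
- tape_measure: Yellow tape measure 35 x 70 x 63 mm standing near the work; leave alone; origin under its middle
- staple_box: Small red box 36 x 52 x 22 mm; leave alone; origin under its middle
- binder_clip: Binder clip 26 x 41 x 35 mm; leave alone; origin under its middle
Mind the look-alikes: they are no part of the job. What is shaped like the crank but purple or red is not meant.

How it is judged:
By the outcome, as a careful person would: the job done as asked, in the order asked, and still so for the second after the job is handed in, with the robot touching nothing.
It also fails if it takes over 72 s, if anything falls off the work surface, if the arm or the gripper's body presses on something with over 40 N, if the wrist force passes 120 N, or if a joint passes its speed limit or range.

ROBOT

A 7-joint arm with a two-finger parallel gripper is mounted at the origin on a cart in front of the work surface, level with it; the furniture and walls round the work are solid. World frame = base frame: x ahead of the robot, y to its left, z up, the work surface at z = 0. Lengths are in m, angles in rad, forces in N, time in s.
With the tool pointing down it reaches from about 0.4 to 0.85 m from the base axis. Payload 10.4 kg.
Tool frame: the origin (TCP) lies between the finger pads; the fingertips stand 17 mm ahead of it and the grasp point (between the pads) lies 2 mm behind it; z points along the fingers, y is the line along which they close (so a half turn about z gives the same grasp; the last joint's range is limited). The gripper opens to 85 mm and grips with 20 to 120 N. Pads are 22 mm wide; open, the fingers measure 114 mm over their backs; the gripper's body (76 mm by 85 mm) begins 54 mm behind the grasp point. The pads swing forward as they close: fully open they stand 13 mm farther back than shut.
Start: joints at [-1.147, 0.332, -0.065, 1.46, 0.022, 1.35, -0.088], TCP at [0.27, 0.564, 0.248] pointing down, gripper open.
Joint ranges: [-2.6, 2.6], [-0.5, 2.12], [-1.47, 1.34], [0.16, 2.42], [-1.27, 4.41], [0.06, 2.06], [-2.6, 2.6]. Speed limits (rad/s): [2.22, 2.22, 2.79, 2.79, 3.14, 3.14, 3.14].

INTERFACE

Orientations are given as a unit quaternion [x, y, z, w].
In Python, from workcell import readout, imaging, manip gives the robot as it stands. The module is installed in compiled form; this text tells all that it offers.
- The arm moves only by the shell command python3 -m crank 'ROWS' [OPENING] [FORCE]. ROWS is JSON, a list of rows, each a list of 4 numbers: the shift along the tool's x, y, z as a fraction of full scale, then the turn about the tool's z as a fraction of full scale. In form: [[x, y, z, yaw], ...]. A call has 1 to 5 rows; each row is the pose to reach, as a shift and turn from the pose commanded when the call began, along the tool's axes at that moment; what a row does not reach only later rows make up. Full scale, the value 1, is 400 mm for a shift and 60 degrees for a turn. A row lasts 1/12 s, in which the tool goes at most 41.7 mm and 7.16 degrees, less where a joint would pass 70% of its speed; a pose out of reach is approached as far as the arm can. A call with a number of a shift or a turn outside -1 to 1 is refused whole. A call with a gripper value outside its range is refused whole. OPENING is the gripper command: -1 is shut, 1 is fully open, values between are in proportion, set as the call begins (- or left out, the last holds). The fingers move at their own pace and stop on an object; FORCE is the grip in N (left out, the last holds). Time passes only in rows, so rows that repeat a pose let the fingers close. It gives the time, the measured TCP pose, the force, the opening and the grip force at its end, in the units of the state.
- readout.get_obs(): the state, without advancing time (a new reading comes with each control period).
- imaging.camera(name): name is "scene" or "top" or "wrist"; returns a dict with "color" (420x560x3 uint8, red, green, blue), "fx", "fy", "cx", "cy" (pixels), "rvec" (rotation vector, rad) and "tvec" (3), from world to camera coordinates, as OpenCV has them. Camera axes: x right, y down, z forward; pixel columns grow to the right and rows downward; lengths in m; the calibration is good to about 2 mm. A picture is of the moment at which its call begins. There is no depth.
- manip.hand_in(): hands the job in; it is judged then, once.
The state is a dict: "clock": time; "joint_pos": joint angles; "joint_velocities": joint speeds; "tau": joint torques, N m; "position": TCP position; "ee_rot": TCP orientation; "ft_force": force on the tool from outside, world axes, zero at the start; "torque": the same for the moment, N m; "grip_width": opening from 0.0 (shut) to 1.0 (fully open); "grasp_force": force on a finger pad.
Only numpy, scipy, OpenCV 4.12 (cv2) and the standard library are available. Lean on these libraries where they do the work, as an engineer would, in place of code of your own. Each camera call takes 0.05 s, during which the arm holds its last target. There are 200 camera calls.

## Working session

There is one attempt and no reset: what is moved stays moved. The work goes in short steps, Python scripts to look and compute and a shell command to move; the robot and the scene stay as the last step left them, time stands still between calls to the robot, and variables do not carry over. Pictures are saved under pics/ and viewed, at most 10 in all, crops included, and the job is handed in when it is done.

```bash
mkdir -p pics; cat > h.py <<'E'
import numpy as np, cv2
from workcell import readout, imaging, manip
from scipy.spatial.transform import Rotation as R
def snap(n,f):
    c=imaging.camera(n); cv2.imwrite('pics/'+f+'.png',c['color'][:,:,::-1]); 
    np.savez('pics/'+f+'.npz',**{k:np.array(v) for k,v in c.items()}); return c
def load(f): return np.load('pics/'+f+'.npz')
def ray(c,u,v,z):
    Rm=cv2.Rodrigues(c['rvec'])[0]; t=np.array(c['tvec']).ravel()
    o=-Rm.T@t; d=Rm.T@np.array([(u-c['cx'])/c['fx'],(v-c['cy'])/c['fy'],1])
    return o+d*(z-o[2])/d[2]
def proj(c,p):
    Rm=cv2.Rodrigues(c['rvec'])[0]; q=Rm@np.array(p)+np.array(c['tvec']).ravel()
    return np.array([c['fx']*q[0]/q[2]+c['cx'],c['fy']*q[1]/q[2]+c['cy']])
E
python3 - <<'E'
from h import *
a=snap('top','t0');b=snap('scene','s0')
o=readout.get_obs();print(o)
im=np.hstack([a['color'],b['color']])[:,:,::-1]
print(-cv2.Rodrigues(a['rvec'])[0].T@np.ravel(a['tvec']),-cv2.Rodrigues(b['rvec'])[0].T@np.ravel(b['tvec']))
E
```

```text
{'clock': 0.1, 'joint_pos': array([-1.14658341,  0.33280473, -0.06471431,  1.46085024,  0.02158654,
        1.34986261, -0.08847353]), 'joint_velocities': array([ 0.00121278,  0.00018578,  0.00070438,  0.00017439, -0.00086962,
       -0.0009902 ,  0.0004161 ]), 'tau': array([ 7.13488716e-04, -6.26748705e+01,  4.85166698e-02, -3.92432678e+01,
        1.62525085e-02,  6.87665306e-03,  1.30973274e-05]), 'position': array([0.26991806, 0.56337746, 0.24760135]), 'ee_rot': array([ 2.21525311e-01,  9.75154428e-01, -6.03540705e-04, -1.18616801e-04]), 'ft_force': array([-0.17546691,  0.61285058, -0.56332998]), 'torque': array([ 0.01540336, -0.00035861,  0.01092366]), 'grasp_force': 0.0, 'grip_width': 1.0013877842605348}
[0.46917144 0.16544273 1.10896594] [ 0.01132681 -0.274828    0.66951045]
```

View pics/t0.png

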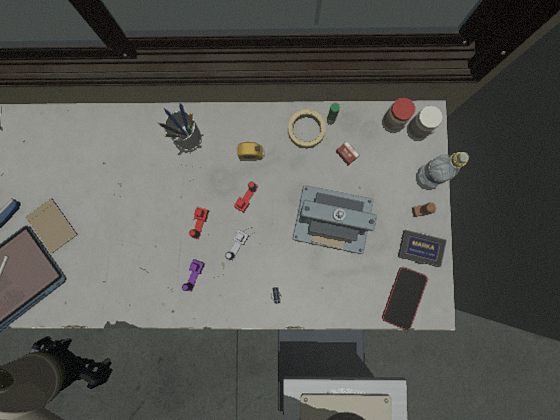

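View pics/s0.png

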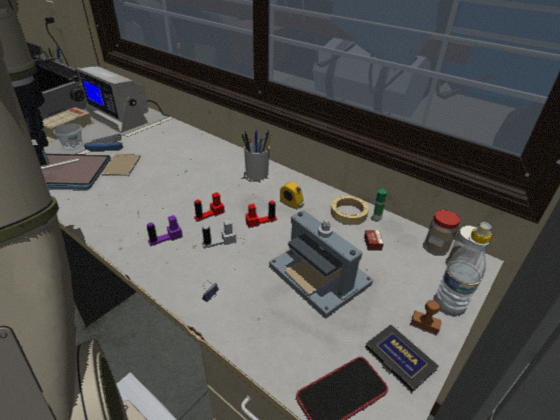

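The top view shows the grey crank with its hub near (241,236) and handle near (231,257). The press boss is near (340,214). The red and purple look-alikes are around it.

```bash
python3 - <<'E'
from h import *
a=load('t0');b=load('s0')
for n,u,v,z in [('hub',241,237,.06),('handle',231,256,.057),('shaft',340,214,.163),('bed1',305,187,.018),('bed2',375,198,.018),('bed3',293,245,.018),('bed4',364,254,.018),('red',250,187,.05),('purple',190,285,.05),('red2',198,215,.05),('clip',277,295,.03)]: print(n,ray(a,u,v,z))
print(proj(b,ray(a,241,237,.06)),proj(b,ray(a,340,214,.163)))
c1=cv2.resize(a['color'][200:280,180:260][:,:,::-1],(400,400),interpolation=2)
c2=cv2.resize(a['color'][174:254,300:380][:,:,::-1],(400,400),interpolation=2)
c3=cv2.resize(b['color'][200:260,180:240][:,:,::-1],(400,200+200),interpolation=2)[:200*2]
cv2.imwrite('pics/c1.png',np.hstack([c1,c2]))
E
```

```text
hub [0.51612029 0.26664095 0.06      ]
handle [0.46784056 0.29212079 0.057     ]
shaft [0.56426856 0.02880422 0.163     ]
bed1 [0.65165563 0.10006044 0.018     ]
bed2 [ 0.62141958 -0.08554231  0.018     ]
bed3 [0.49677476 0.13288195 0.018     ]
bed4 [ 0.47314394 -0.05329038  0.018     ]
red [0.64680544 0.24506932 0.05      ]
purple [0.39403863 0.39727942 0.05      ]
red2 [0.57374717 0.37988896 0.05      ]
clip [0.3675027  0.17517731 0.03      ]
[228.46749747 222.3360286 ] [325.06043639 220.21476175]
```

View pics/c1.png

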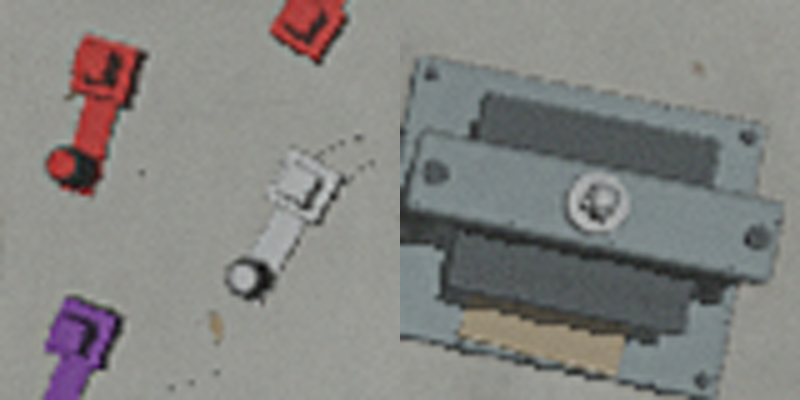

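```bash
cat >> h.py <<'E'
def tool():
    o=readout.get_obs(); return o, R.from_quat(o['ee_rot']).as_matrix()
def go(p,ydir=None):
    "rows (fractions) needed to move TCP to p, tool y along angle ydir (deg, mod 180)"
    o,M=tool(); s=M.T@(np.array(p)-o['position'])/.4
    ya=np.degrees(np.arctan2(M[1,1],M[0,1])); t=0
    if ydir is not None: t=-((ydir-ya+90)%180-90)
    print('shift',s.round(3),'mm',(s*400).round(1),'yaw',round(t/60,3),'| ydir now',ya.round(1),'t',o['clock'],'F',o['ft_force'].round(1),'T',o['torque'].round(2),'pos',o['position'].round(4),'w',o['grip_width'],o['grasp_force'])
E
python3 - <<'E'
from h import *
a=load('t0')
h=ray(a,239.4+.1,236.4,.06);k=ray(a,228.6+.1,255.2,.057);print(h,k,np.linalg.norm((h-k)[:2]),np.degrees(np.arctan2(*(k-h)[1::-1])))
w=imaging.camera('wrist'); o,M=tool()
Rm=cv2.Rodrigues(w['rvec'])[0]; cp=-Rm.T@np.ravel(w['tvec'])
print('cam in tool',M.T@(cp-o['position'])); print((Rm@M).round(3),w['fx'])
go([.56,.1,.30],0)
E
```

```text
[0.51765428 0.27048928 0.06      ] [0.46986931 0.29802175 0.057     ] 0.0551492492353709 150.05056342629962
cam in tool [ 0.08358157  0.00024025 -0.12506775]
[[-0.     1.     0.001]
 [-0.946  0.    -0.325]
 [-0.325 -0.001  0.946]] 306.9251777068237
shift [-1.155 -0.732 -0.13 ] mm [-461.8 -292.7  -52. ] yaw 1.073 | ydir now 64.4 t 0.15 F [-0.1  0.1  0.3] T [-0.09  0.01 -0.01] pos [0.2699 0.5634 0.2477] w 1.003153252154965 0.0
```

```bash
python3 -m crank '[[-0.08,-0.06,-0.01,0],[-0.16,-0.12,-0.02,0],[-0.24,-0.18,-0.03,0],[-0.32,-0.24,-0.04,0.0],[-0.4,-0.3,-0.05,0.0]]' && python3 -m crank '[[-0.08,-0.06,0,0],[-0.16,-0.12,0,0],[-0.24,-0.18,0,0],[-0.32,-0.24,0,0.0],[-0.4,-0.3,0,0.0]]' && python3 -m crank '[[-0.08,-0.06,0,0],[-0.16,-0.12,0,0],[-0.24,-0.18,0,0],[-0.32,-0.24,0,0.0],[-0.36,-0.28,0,0.0]]' && python3 - <<'E'
from h import *
go([.5643,.0288,.27])
E
```

```text
clock: 0.57
position: [0.363, 0.3844, 0.2683]
ee_rot: [0.222, 0.975, -0.0, -0.0]
ft_force: [0.6, 0.4, -0.2]
grip_width: 1.006
grasp_force: 0.0
clock: 0.98
position: [0.4553, 0.207, 0.2683]
ee_rot: [0.222, 0.975, 0.0, -0.0]
ft_force: [0.8, 1.5, -0.4]
grip_width: 1.001
grasp_force: 0.0
clock: 1.4
position: [0.5377, 0.0411, 0.2683]
ee_rot: [0.223, 0.975, -0.001, 0.0]
ft_force: [0.1, 0.1, -0.3]
grip_width: 0.996
grasp_force: 0.0
shift [-0.073  0.001 -0.004] mm [-29.3   0.6  -1.7] yaw 0.0 | ydir now 64.2 t 1.4 F [ 0.1  0.1 -0.3] T [-0.01 -0.   -0.  ] pos [0.5377 0.0411 0.2683] w 0.9959330771113042 0.0
```

```bash
python3 -m crank '[[-0.04,0,0.04,0],[-0.06,0,0.08,0],[-0.06,0,0.08,0],[-0.06,0,0.08,0]]' >/dev/null; python3 - <<'E'
from h import *
w=snap('wrist','w1'); go([.5643,.0288,.27])
p=proj(w,[.5643,.0288,.163]);print(p)
u,v=p.astype(int)
cv2.imwrite('pics/w1c.png',cv2.resize(w['color'][max(v-60,0):v+60,u-80:u+80][:,:,::-1],None,fx=5,fy=5,interpolation=2))
E
```

```text
shift [-0.023 -0.009 -0.084] mm [ -9.   -3.5 -33.4] yaw 0.0 | ydir now 64.4 t 1.7833 F [ 0.4 -0.2  0.2] T [-0.02 -0.01 -0.02] pos [0.5577 0.0359 0.2366] w 1.0033559858297754 0.0
[279.70286079 244.81592681]
```

View pics/w1c.png

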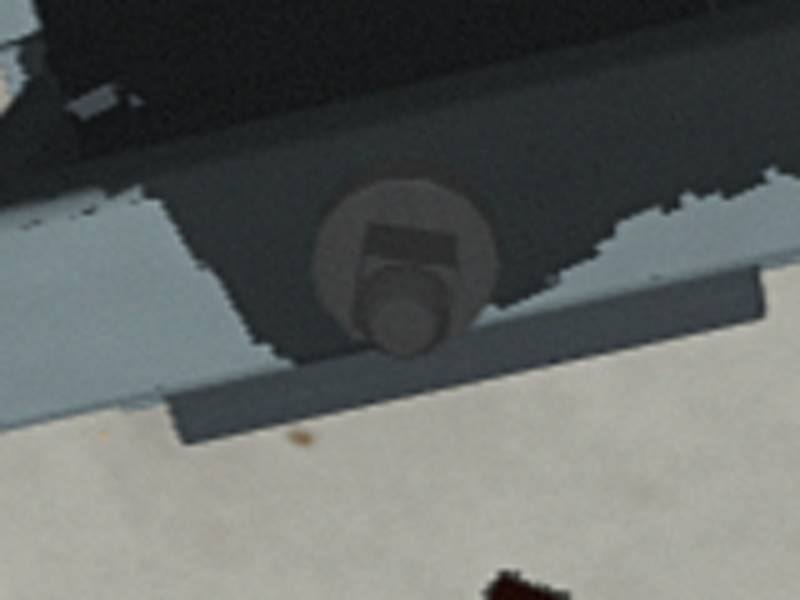

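```bash
python3 - <<'E'
from h import *
w=load('w1'); f=lambda x,y,z: ray(w,199+(x-2)/5,184+(y-2)/5,z)
print('pilot',f(405,327,.163),'boss',f(405,265,.142))
ang=lambda p,q: np.degrees(np.arctan2(*(q-p)[1::-1]))
for p,q,z in [((368,226),(457,237),.142),((362,258),(453,265),.156)]:
    P,Q=f(*p,z),f(*q,z); print(ang(P,Q),np.linalg.norm(P-Q),P,Q)
P,Q=f(180,442,.007+.06),f(765,318,.067);print(ang(P,Q))
go([.5176,.2705,.20],60)
E
```

```text
pilot [0.56720501 0.02730953 0.163     ] boss [0.56666424 0.02721265 0.142     ]
56.829206567107086 0.013808642411675063 [0.55834868 0.02492698 0.142     ] [0.5659039  0.03648542 0.142     ]
59.652329300349194 0.01323725790692462 [0.55759618 0.02492615 0.156     ] [0.56428425 0.03634958 0.156     ]
77.78103481216142
shift [0.344 0.486 0.092] mm [137.4 194.4  36.6] yaw 0.074 | ydir now 64.4 t 1.7833 F [ 0.4 -0.2  0.2] T [-0.02 -0.01 -0.02] pos [0.5577 0.0359 0.2366] w 1.0033559858297754 0.0
```

```bash
python3 -m crank '[[0.06,0.08,0,0.02],[0.12,0.16,0,0.04],[0.17,0.24,0,0.074],[0.23,0.31,0.02,0.074],[0.28,0.39,0.05,0.074]]' >/dev/null && python3 -m crank '[[0.04,0.06,0.04,0],[0.06,0.09,0.08,0],[0.06,0.09,0.12,0],[0.06,0.09,0.12,0]]' >/dev/null; python3 - <<'E'
from h import *
w=snap('wrist','w2'); go([.5176,.2705,.20],60)
p=proj(w,[.5176,.2705,.06]);print(p)
u,v=max(int(p[0]),100),max(int(p[1]),75); print(u,v)
cv2.imwrite('pics/w2c.png',cv2.resize(w['color'][v-75:v+75,u-100:u+100][:,:,::-1],None,fx=4,fy=4,interpolation=2))
E
```

```text
shift [ 0.009  0.001 -0.08 ] mm [  3.8   0.5 -31.9] yaw 0.001 | ydir now 60.1 t 2.5833 F [ 1.2 -0.8  0.9] T [-0.02 -0.01  0.01] pos [0.5206 0.2681 0.1681] w 0.9996900162714498 0.0
[284.48813202 213.92396692]
284 213
```

View pics/w2c.png

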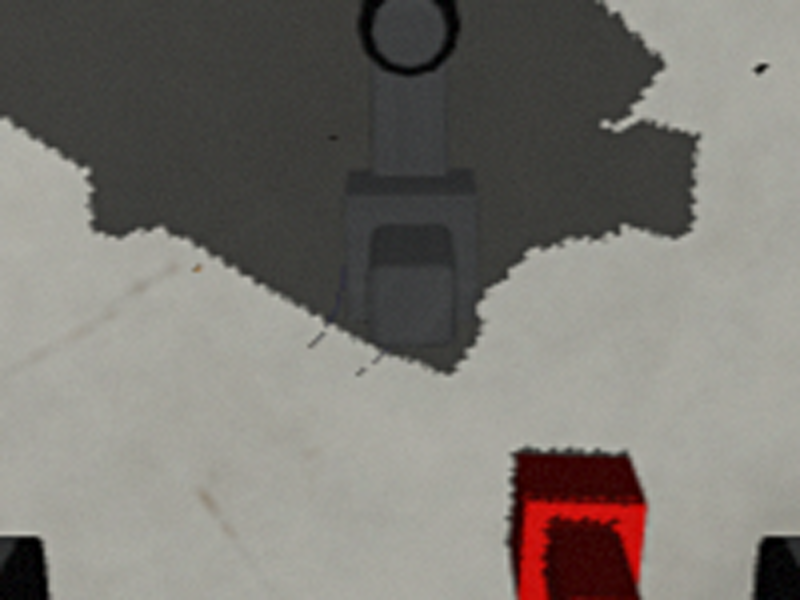

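```bash
python3 - <<'E'
from h import *
w=load('w2'); f=lambda x,y,z: ray(w,184+(x-1.5)/4,138+(y-1.5)/4,z)
b=f(413,303,.06);P,Q=f(371,263,.06),f(456,263,.06);h=f(409,28,.057)
print(b,h,np.linalg.norm((h-b)[:2]),np.degrees(np.arctan2(*(h-b)[1::-1])),np.linalg.norm(P-Q))
o,M=tool();print(M.T@(f(515,455,0)-b)*1000,M.T@(f(525,505,.026)-b)*1000)
go([b[0],b[1],.043],np.degrees(np.arctan2(*(h-b)[1::-1]))-90)
E
```

```text
[0.5181436  0.27238687 0.06      ] [0.47111769 0.29831384 0.057     ] 0.05369956574048063 151.13057336537264 0.016795000293182153
[-63.09343827  27.53386854  59.91033319] [-63.67297855  27.74657496  33.9095324 ]
shift [0.01  0.007 0.313] mm [  4.1   2.7 125.1] yaw -0.018 | ydir now 60.1 t 2.5833 F [ 1.2 -0.8  0.9] T [-0.02 -0.01  0.01] pos [0.5206 0.2681 0.1681] w 0.9996900162714498 0.0
```

```bash
python3 -m crank '[[0.009,0.006,0.08,-0.01],[0.009,0.006,0.16,-0.01],[0.009,0.006,0.22,-0.01],[0.009,0.006,0.27,-0.01],[0.009,0.006,0.3,-0.01]]' 0.2 >/dev/null && python3 -m crank '[[0,0,0,0],[0,0,0,0],[0,0,0,0]]' && python3 -m crank '[[0,0,0,0],[0,0,0,0],[0,0,0,0],[0,0,0,0],[0,0,0,0]]' -1 70; python3 -c "
from h import *
go([.567,.0273,.22],58)"
```

```text
clock: 3.25
position: [0.5209, 0.272, 0.0504]
ee_rot: [0.254, 0.967, 0.001, 0.001]
ft_force: [-0.1, -0.1, -0.1]
grip_width: 0.595
grasp_force: 0.0
clock: 3.67
position: [0.5203, 0.2718, 0.0494]
ee_rot: [0.254, 0.967, 0.001, 0.0]
ft_force: [0.2, -0.6, 7.2]
grip_width: 0.196
grasp_force: 68.6
shift [-0.402 -0.474 -0.427] mm [-160.9 -189.8 -170.8] yaw 0.043 | ydir now 60.6 t 3.6667 F [ 0.2 -0.6  7.2] T [-0.15  0.29  0.  ] pos [0.5203 0.2718 0.0494] w 0.1957544298551171 68.64297866821289
```

```bash
python3 -m crank '[[0,0,-0.05,0],[0,0,-0.14,0],[0,0,-0.24,0],[0,0,-0.34,0],[0,0,-0.44,0]]' && python3 -m crank '[[-0.03,-0.04,-0.02,0],[-0.09,-0.11,-0.02,0],[-0.15,-0.18,-0.02,0],[-0.21,-0.25,-0.02,0],[-0.27,-0.32,-0.02,0]]' && python3 -m crank '[[-0.06,-0.07,0,0],[-0.1,-0.11,0,0.0],[-0.13,-0.154,0,0.03],[-0.13,-0.154,0,0.043],[-0.13,-0.154,0,0.043]]' ; python3 - <<'E'
from h import *
w=snap('wrist','w3'); go([.567,.0273,.22],58)
for p in ([.567,.0273,.230],[.567,.0273,.163]): print(proj(w,p))
cv2.imwrite('pics/w3c.png',cv2.resize(w['color'][80:420,130:430][:,:,::-1],None,fx=1.75,fy=1.75,interpolation=2))
s=snap('scene','s3')
cv2.imwrite('pics/s3c.png',cv2.resize(s['color'][130:330,220:440][:,:,::-1],None,fx=3,fy=3,interpolation=2))
E
```

```text
clock: 4.08
position: [0.5193, 0.2712, 0.2262]
ee_rot: [0.254, 0.967, -0.0, -0.0]
ft_force: [1.4, 0.7, -1.8]
grip_width: 0.201
grasp_force: 68.7
clock: 4.5
position: [0.5508, 0.1052, 0.2325]
ee_rot: [0.254, 0.967, 0.0, 0.0]
ft_force: [1.4, 0.3, -1.3]
grip_width: 0.197
grasp_force: 68.7
clock: 4.92
position: [0.5658, 0.0268, 0.2322]
ee_rot: [0.278, 0.961, 0.0, -0.0]
ft_force: [-0.8, 0.5, -0.3]
grip_width: 0.198
grasp_force: 68.6
shift [-0.004 -0.     0.03 ] mm [-1.6 -0.2 12.2] yaw -0.001 | ydir now 58.0 t 4.9667 F [-0.3  1.1 -1.3] T [ 0.   -0.05 -0.  ] pos [0.5657 0.0283 0.2322] w 0.19655087413310274 68.64428758621216
[285.81504852 291.3196971 ]
[285.30270865 235.80191506]
```

View pics/w3c.png

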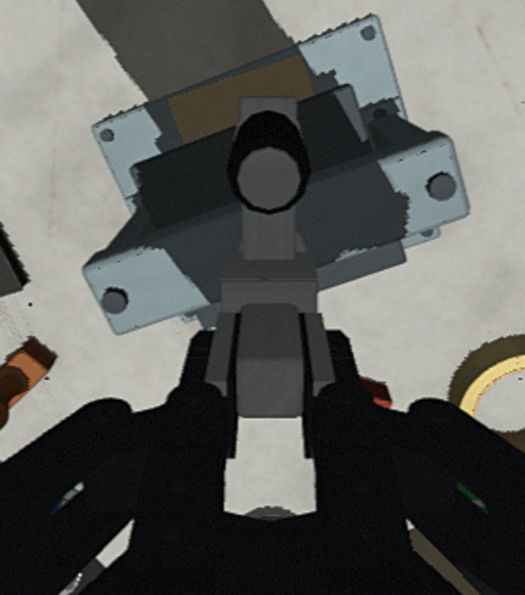

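```bash
python3 - <<'E'
from h import *
w=load('w3'); f=lambda x,y,z: ray(w,130+x/1.75-.3,80+y/1.75-.3,z)
o,M=tool()
b=f(270,387,.243);h=f(270,180,.240);p1,p2=f(237,358,.243),f(237,415,.243)
for q in (b,h): print(q,M.T@(q-o['position'])*1000)
print(np.linalg.norm(b-h),np.linalg.norm(p1-p2))
E
```

```text
[0.56334658 0.02856838 0.243     ] [  1.73521377  -1.68614336 -10.86903996]
[0.51910527 0.05647766 0.24      ] [54.04124864 -1.41189978 -7.83182545]
0.05239485819582498 0.016746097983501722
```

```bash
python3 -m crank '[[-0.004,0.001,0.01,0],[-0.008,0.002,0.03,0],[-0.008,0.002,0.045,0],[-0.008,0.002,0.053,0],[-0.008,0.002,0.058,0]]' && python3 -m crank '[[0,0,0.004,0],[0,0,0.008,0],[0,0,0.01,0],[0,0,0.01,0]]'
```

```text
clock: 5.43
position: [0.5686, 0.027, 0.208]
ee_rot: [0.276, 0.961, -0.0, -0.001]
ft_force: [-0.2, 0.4, -1.5]
grip_width: 0.195
grasp_force: 68.6
clock: 5.77
position: [0.569, 0.0267, 0.2051]
ee_rot: [0.276, 0.961, 0.0, -0.0]
ft_force: [1.2, -0.6, -1.7]
grip_width: 0.199
grasp_force: 68.6
```

```bash
python3 -m crank '[[0,0,0.003,0],[0,0,0.006,0],[0,0,0.009,0],[0,0,0.012,0],[0,0,0.012,0]]'
```

```text
clock: 6.18
position: [0.569, 0.0267, 0.2]
ee_rot: [0.276, 0.961, -0.0, -0.0]
ft_force: [-0.4, -0.6, -1.9]
grip_width: 0.198
grasp_force: 68.6
```

```bash
python3 -m crank '[[0,0,0.004,0],[0,0,0.009,0],[0,0,0.014,0],[0,0,0.018,0],[0,0,0.022,0]]'; python3 -m crank '[[0,0,0.003,0],[0,0,0.005,0],[0,0,0.005,0]]'
```

```text
clock: 6.6
position: [0.569, 0.0268, 0.1913]
ee_rot: [0.276, 0.961, 0.0, -0.0]
ft_force: [-4.7, -1.7, 19.3]
grip_width: 0.199
grasp_force: 72.1
clock: 6.85
position: [0.5692, 0.0267, 0.1913]
ee_rot: [0.276, 0.961, 0.001, 0.0]
ft_force: [-8.1, -1.0, 15.5]
grip_width: 0.197
grasp_force: 71.2
```

```bash
python3 -m crank '[[0,0,0,0],[0,0,0,0],[0,0,0,0],[0,0,0,0],[0,0,0,0]]' 0.1 >/dev/null && python3 -m crank '[[0,0,-0.02,0],[0,0,-0.06,0],[0,0,-0.1,0],[0,0,-0.14,0],[0,0,-0.14,0]]' && python3 -m crank '[[0.04,0,0,0],[0.09,0,0,0],[0.132,0,0,0],[0.132,0,0,0],[0.132,0,0,0]]'; python3 - <<'E'
from h import *
w=snap('wrist','w4'); go([.5208,.0568,.180],58)
cv2.imwrite('pics/w4c.png',cv2.resize(w['color'][120:420,130:430][:,:,::-1],None,fx=2,fy=2,interpolation=2))
print(proj(w,[.5208,.0568,.199]),proj(w,[.5674,.0277,.202]))
E
```

```text
clock: 7.68
position: [0.5705, 0.0267, 0.2493]
ee_rot: [0.276, 0.961, 0.001, 0.002]
ft_force: [0.3, -0.3, 0.3]
grip_width: 0.549
grasp_force: 0.0
clock: 8.1
position: [0.5241, 0.0552, 0.2457]
ee_rot: [0.275, 0.961, 0.0, 0.0]
ft_force: [-0.2, 0.3, 0.1]
grip_width: 0.552
grasp_force: 0.0
shift [ 0.011 -0.     0.164] mm [ 4.4 -0.1 65.7] yaw -0.0 | ydir now 58.0 t 8.15 F [ 1.2 -1.   0.1] T [ 0.03 -0.04 -0.01] pos [0.5245 0.0546 0.2457] w 0.54934356564502 0.0
[283.03213787 243.78691054] [283.05169952 321.23445956]
```

View pics/w4c.png

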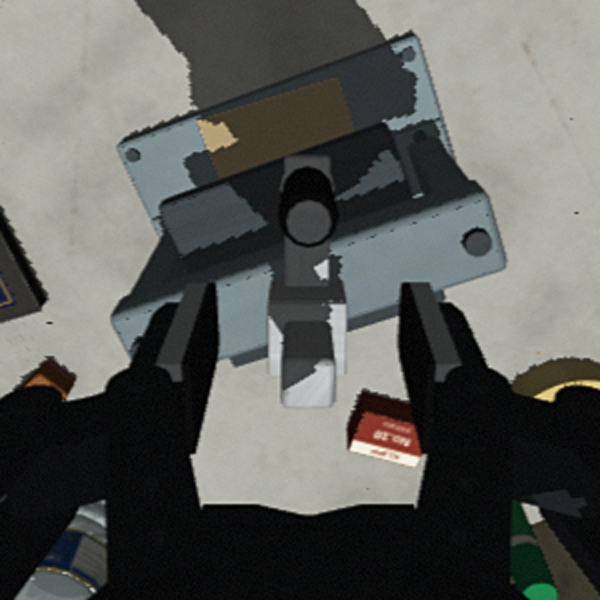

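```bash
python3 - <<'E'
from h import *
w=load('w4'); o,M=tool(); A=np.array([.5674,.0277,.142]); x=M[:,0]; x=x/np.linalg.norm(x); z=np.array([0,0,1.])
for t in range(0,12,2):
    a=np.radians(t); f=lambda X,Z: A+x*(.015+(X-.015)*np.cos(a)+Z*np.sin(a))+z*(-(X-.015)*np.sin(a)+Z*np.cos(a))
    print(t,proj(w,f(.055,.057)).round(1),proj(w,f(-.009,.06)).round(1), f(.055,.034).round(4))
print('meas handle 284.3 230.8, boss far edge 284.3 322.3')
E
```

```text
0 [283.1 243.7] [283.1 332.3] [0.5208 0.0569 0.176 ]
2 [283.1 239.8] [283.  330.6] [0.5198 0.0575 0.1746]
4 [283.1 236. ] [283.  328.7] [0.5188 0.0581 0.1731]
6 [283.1 232.2] [283.  326.7] [0.5179 0.0586 0.1716]
8 [283.1 228.5] [283.  324.6] [0.5171 0.0592 0.1701]
10 [283.1 224.9] [283.  322.3] [0.5163 0.0597 0.1685]
meas handle 284.3 230.8, boss far edge 284.3 322.3
```

```bash
python3 -m crank '[[0.015,0,0.03,0],[0.021,0,0.08,0],[0.021,0,0.12,0],[0.021,0,0.155,0],[0.021,0,0.172,0]]' && python3 -m crank '[[0,0,0,0],[0,0,0,0],[0,0,0,0],[0,0,0,0],[0,0,0,0]]' -1 60
```

```text
clock: 8.57
position: [0.517, 0.0583, 0.1749]
ee_rot: [0.276, 0.961, -0.001, -0.001]
ft_force: [0.3, -0.3, 0.4]
grip_width: 0.548
grasp_force: 0.0
clock: 8.98
position: [0.5178, 0.059, 0.1774]
ee_rot: [0.276, 0.961, 0.0, 0.001]
ft_force: [0.9, -0.5, -0.8]
grip_width: 0.214
grasp_force: 58.5
```

```bash
python3 -m crank '[[-0.003,0,-0.004,0],[-0.006,0,-0.008,0],[-0.008,0,-0.011,0],[-0.008,0,-0.011,0],[-0.008,0,-0.011,0]]'; python3 - <<'E'
from h import *
s=snap('scene','s5'); go([.5208,.0568,.18])
cv2.imwrite('pics/s5c.png',cv2.resize(s['color'][150:290,250:430][:,:,::-1],None,fx=4,fy=4,interpolation=2))
E
```

```text
clock: 9.4
position: [0.5187, 0.0583, 0.1805]
ee_rot: [0.275, 0.961, -0.0, -0.002]
ft_force: [-4.4, 3.0, -3.5]
grip_width: 0.219
grasp_force: 58.7
shift [-0.006 -0.     0.001] mm [-2.6 -0.2  0.5] yaw 0.0 | ydir now 58.0 t 9.45 F [-4.7  2.9 -3.5] T [ 0.9   1.16 -0.02] pos [0.5187 0.0583 0.1805] w 0.2155033178692536 58.656880259513855
```

View pics/s5c.png

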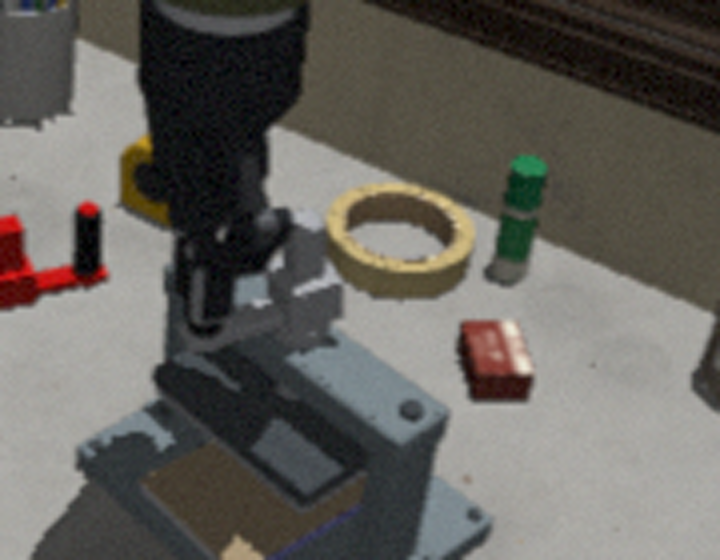

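```bash
cat >> h.py <<'E'
def crankstate():
    o,M=tool(); A=np.array([.5674,.0277]); d=o['position'][:2]-A; r=np.hypot(*d); e=d/r; tg=np.array([e[1],-e[0]])
    F=o['ft_force']; c=M.T@np.array([d[0],d[1],0])
    print('t %.2f phi %.1f r %.1f z %.4f | resist %.1fN radial %.1f Fz %.1f torque %.2f'%(o['clock'],np.degrees(np.arctan2(c[1],c[0]))%360,r*1000,o['position'][2],-F[:2]@tg,F[:2]@e,F[2],-F[:2]@tg*r),'w',round(o['grip_width'],3))
E
python3 -m crank '[[-0.008,0.047,-0.001,0],[-0.032,0.088,-0.002,0],[-0.069,0.119,-0.004,0],[-0.114,0.135,-0.004,0],[-0.161,0.135,-0.004,0]]' >/dev/null; python3 -c "
from h import *
crankstate()"; python3 -m crank '[[0,0,0,0],[0,0,0,0]]' > /dev/null;  python3 -c "
from h import *
crankstate()"
```

```text
t 9.87 phi 99.4 r 55.0 z 0.1840 | resist 5.2N radial -13.2 Fz 15.3 torque 0.29 w 0.217
t 10.03 phi 100.8 r 54.9 z 0.1839 | resist -0.7N radial -1.0 Fz 4.6 torque -0.04 w 0.22
```

```bash
q(){ python3 -c "
from h import *
crankstate()"; }
python3 -m crank '[[-0.045,-0.016,0,0],[-0.082,-0.047,0,0],[-0.105,-0.088,0,0],[-0.114,-0.135,0,0],[-0.105,-0.182,0,0]]' >/dev/null; q; python3 -m crank '[[0.024,-0.041,0,0],[0.061,-0.072,0,0],[0.105,-0.088,0,0],[0.153,-0.088,0,0],[0.198,-0.072,0,0]]' >/dev/null; q;  python3 -m crank '[[0.037,0.031,0,0],[0.061,0.072,0,0],[0.069,0.119,0,0]]' > /dev/null;  q
python3 - <<'E'
from h import *
s=snap('scene','s6')
cv2.imwrite('pics/s6c.png',cv2.resize(s['color'][170:310,250:390][:,:,::-1],None,fx=4,fy=4,interpolation=2))
E
```

```text
t 10.45 phi 199.6 r 56.1 z 0.1842 | resist 2.2N radial -2.4 Fz 2.7 torque 0.12 w 0.215
t 10.87 phi 300.4 r 55.7 z 0.1833 | resist 2.9N radial -17.7 Fz -11.4 torque 0.16 w 0.215
t 11.12 phi 359.8 r 55.0 z 0.1830 | resist 1.3N radial -21.0 Fz -14.0 torque 0.07 w 0.213
```

View pics/s6c.png

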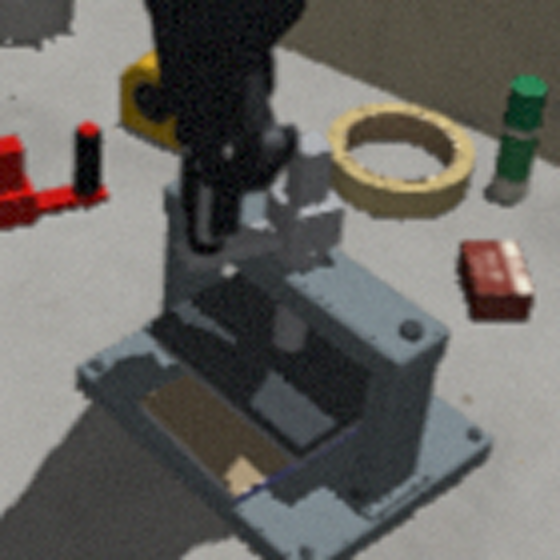

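```bash
q(){ python3 -c "
from h import *
crankstate()"; }
python3 -m crank '[[-0.012,0.047,0.002,0],[-0.037,0.088,0.003,0],[-0.074,0.119,0.003,0],[-0.119,0.135,0.003,0],[-0.119,0.135,0.003,0]]' >/dev/null; q; python3 -m crank '[[-0.024,0.002,0,0],[-0.048,0,0,0]]' >/dev/null; q; python3 -m crank '[[-0.045,-0.016,0,0],[-0.082,-0.047,0,0]]' >/dev/null; q; python3 -m crank '[[-0.024,-0.041,0,0]]' >/dev/null; q
```

```text
t 11.58 phi 84.0 r 54.5 z 0.1824 | resist -0.3N radial -1.7 Fz 3.7 torque -0.02 w 0.212
t 11.75 phi 101.3 r 54.9 z 0.1823 | resist 2.9N radial -5.8 Fz 6.8 torque 0.16 w 0.22
t 11.92 phi 140.1 r 56.2 z 0.1824 | resist 1.8N radial -11.0 Fz 9.1 torque 0.10 w 0.214
t 12.00 phi 159.9 r 57.2 z 0.1823 | resist 1.7N radial -6.5 Fz 1.5 torque 0.10 w 0.219
```

```bash
q(){ python3 -c "
from h import *
crankstate()"; }
python3 -m crank '[[-0.01,-0.047,0,0],[-0.002,-0.094,0,0]]' >/dev/null; q; python3 -m crank '[[0.024,-0.041,0,0],[0.061,-0.072,0,0]]' >/dev/null; q
```

```text
t 12.17 phi 198.8 r 57.7 z 0.1823 | resist 2.5N radial -7.2 Fz 3.8 torque 0.14 w 0.211
t 12.33 phi 237.6 r 57.0 z 0.1827 | resist 1.8N radial -5.6 Fz 4.0 torque 0.10 w 0.214
```

```bash
q(){ python3 -c "
from h import *
crankstate()"; }
python3 -m crank '[[0.045,-0.016,0,0],[0.093,-0.016,0,0]]' >/dev/null; q; python3 -m crank '[[0.045,0.016,0,0],[0.081,0.047,0,0]]' >/dev/null; q
```

```text
t 12.50 phi 276.9 r 55.6 z 0.1829 | resist 3.2N radial -5.3 Fz 2.8 torque 0.18 w 0.213
t 12.67 phi 317.5 r 54.2 z 0.1827 | resist 5.2N radial -4.6 Fz 1.5 torque 0.28 w 0.212
```

```bash
q(){ python3 -c "
from h import *
crankstate()"; }
python3 -m crank '[[0.024,0.041,0,0]]' >/dev/null; q; python3 -m crank '[[0.008,0.047,0,0]]' >/dev/null; q
python3 -c "
from h import *
snap('scene','s7')
a,b=load('s6'),load('s7')
f=lambda s:cv2.resize(s['color'][210:310,270:370][:,:,::-1],(400,400),interpolation=2)
cv2.imwrite('pics/c7.png',np.hstack([f(a),f(b)]))"
```

```text
t 12.75 phi 338.0 r 53.8 z 0.1826 | resist 6.2N radial -6.5 Fz 0.0 torque 0.33 w 0.218
t 12.83 phi 359.0 r 53.5 z 0.1825 | resist 6.7N radial -7.1 Fz 1.4 torque 0.36 w 0.216
```

View pics/c7.png

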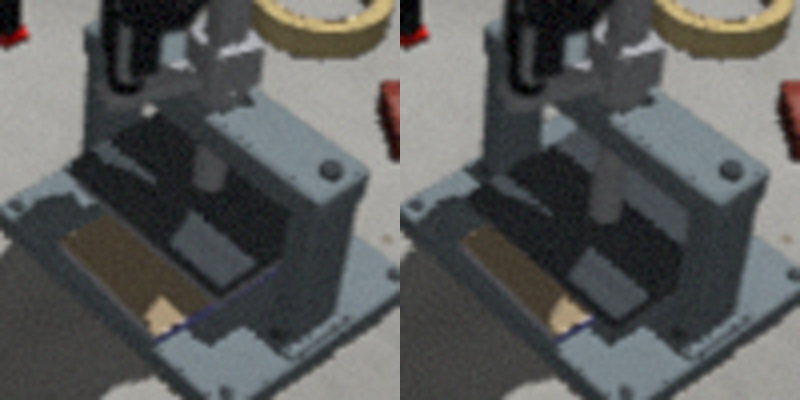

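```bash
q(){ python3 -c "
from h import *
crankstate()"; }
python3 -m crank '[[-0.003,0.03,0,0],[-0.013,0.058,0,0]]' >/dev/null; q; python3 -m crank '[[0,0,0,0],[0,0,0,0]]' >/dev/null; q
```

```text
t 13.05 phi 24.8 r 53.2 z 0.1822 | resist 8.9N radial -0.4 Fz 7.1 torque 0.47 w 0.217
t 13.22 phi 26.0 r 53.1 z 0.1822 | resist 4.4N radial 1.7 Fz 6.6 torque 0.23 w 0.216
```

```bash
python3 -m crank '[[0,0,0,0],[0,0,0,0],[0,0,0,0],[0,0,0,0],[0,0,0,0]]' 0.1 >/dev/null && python3 -m crank '[[0,0,-0.02,0],[0,0,-0.06,0],[0,0,-0.12,0],[0,0,-0.18,0],[0,0,-0.24,0]]' && python3 -m crank '[[0.05,0,-0.02,0],[0.1,0,-0.04,0],[0.15,0,-0.06,0],[0.2,0,-0.06,0],[0.2,0,-0.06,0]]' >/dev/null && python3 -m crank '[[0,0,0,0],[0,0,0,0],[0,0,0,0],[0,0,0,0],[0,0,0,0]]'; python3 -c "
from h import *
s=snap('scene','s8');t=snap('top','t8')
f=lambda s,v,u:cv2.resize(s['color'][v:v+100,u:u+100][:,:,::-1],(400,400),interpolation=2)
cv2.imwrite('pics/c8.png',np.hstack([f(s,190,270),f(t,164,290)]))"
```

```text
clock: 14.05
position: [0.5391, 0.0733, 0.2796]
ee_rot: [0.276, 0.961, 0.001, 0.0]
ft_force: [0.1, -0.5, -0.5]
grip_width: 0.55
grasp_force: 0.0
clock: 14.88
position: [0.4715, 0.1149, 0.3013]
ee_rot: [0.276, 0.961, -0.0, -0.0]
ft_force: [-0.6, -0.4, 0.1]
grip_width: 0.547
grasp_force: 0.0
```

View pics/c8.png

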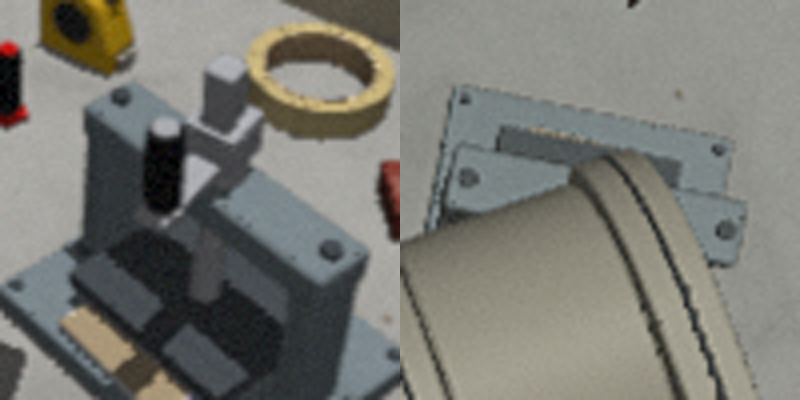

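```bash
python3 - <<'E'
from h import *
w=load('s8'); th=np.radians(122); x=np.array([np.cos(th),np.sin(th),0]); z=np.array([0,0,1.])
for lift in (0,.004,.008):
  A=np.array([.5674,.0277,.142+lift])
  for t in (0,4,8):
    a=np.radians(t); f=lambda X,Z: A+x*(.015+(X-.015)*np.cos(a)+Z*np.sin(a))+z*(-(X-.015)*np.sin(a)+Z*np.cos(a))
    print(lift,t,proj(w,f(.055,.057)).round(1),proj(w,f(0,.06)).round(1))
print('meas 311.2 221.7 ; 326.4 209.4; bed/beam check', proj(w,[.5674,.0277,.142]))
s0=load('s0'); print('shaft top', proj(s0,[.5674,.0277,.163]))
E
```

```text
0 0 [300.8 203.4] [328.3 204.6]
0 4 [298.8 204.4] [326.2 204.1]
0 8 [296.9 205.5] [324.1 203.6]
0.004 0 [300.9 201.8] [328.5 203. ]
0.004 4 [298.9 202.8] [326.4 202.5]
0.004 8 [297.  203.9] [324.3 202. ]
0.008 0 [301.  200.2] [328.7 201.4]
0.008 4 [299.  201.2] [326.6 200.8]
0.008 8 [297.1 202.3] [324.5 200.4]
meas 311.2 221.7 ; 326.4 209.4; bed/beam check [325.35327378 227.46488391]
shaft top [326.34595812 219.70137768]
```

```bash
python3 - <<'E'
from h import *
from scipy.optimize import least_squares
w=load('s8'); z=np.array([0,0,1.])
def f(p,X,Z):
    th,a=np.radians(p[:2]); x=np.array([np.cos(th),np.sin(th),0]); A=np.array([.5674,.0277,.142+p[2]])
    return A+x*(.015+(X-.015)*np.cos(a)+Z*np.sin(a))+z*(-(X-.015)*np.sin(a)+Z*np.cos(a))
m=np.array([311.2,221.7,326.4,209.4])
s=least_squares(lambda p:np.r_[proj(w,f(p,.055,.057)),proj(w,f(p,0,.06))]-m,[150,4,0],x_scale=[10,3,.003]); print(s.x,s.fun)
for h in (.185,.19,.195,.2):
    P=ray(w,311.2,221.7,h)-np.array([.5674,.0277,0]);print(h,np.hypot(*P[:2]),np.degrees(np.arctan2(P[1],P[0])))
E
```

```text
[ 1.76564645e+02 -3.71058414e-01 -1.08051257e-02] [-0.38690047  0.70218134  1.43909931 -0.56495955]
0.185 0.04904964315174091 172.82478650885062
0.19 0.05398200831945214 176.8766205215332
0.195 0.05913861443912957 -179.76365844825025
0.2 0.06446567288137907 -176.9507908216063
```

The crank is on the shaft, but it sprang back about 50° on release. I'll regrip, wind back to the same point, and ease the load off before letting go.

```bash
python3 -c "
from h import *
go([.5100,.0311,.26],58)
w=snap('wrist','w9')
cv2.imwrite('pics/w9.png',w['color'][:,:,::-1])
print(proj(w,[.5090,.0311,.196]))"
```

```text
shift [-0.193 -0.127  0.103] mm [-77.3 -50.7  41.3] yaw -0.001 | ydir now 57.9 t 14.9833 F [-0.1  0.1 -0.4] T [ 0.03 -0.04 -0.02] pos [0.4714 0.1151 0.3013] w 0.5530307538825463 0.0
[225.62709825 298.56051693]
```

View pics/w9.png

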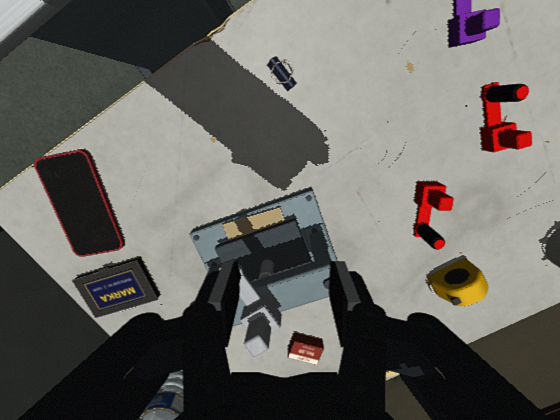

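```bash
python3 -c "
from h import *
w=load('w9'); A=np.array([.5674,.0277])
for t in (165,172,178,185):
    e=np.array([np.cos(np.radians(t)),np.sin(np.radians(t))])
    print(t,proj(w,[*(A+.055*e),.147]).round(),proj(w,[*(A+.064*e),.146]).round(),proj(w,[*(A+.06*e),.196]).round())
print(proj(w,[*A,.202]))
im=w['color'].astype(int)
print(im[268:312:4,200:250:5].sum(2)//3)"
```

```text
165 [246. 269.] [243. 261.] [237. 293.]
172 [240. 271.] [236. 264.] [230. 295.]
178 [235. 274.] [230. 266.] [223. 298.]
185 [230. 277.] [224. 270.] [217. 302.]
[258.6032698  350.30967678]
[[156 132  31  32 134  49  49   4  69  23]
 [153 159  36   1  50  47  21   9 159  18]
 [159 110   7  10  50  49   5   0  33  44]
 [159   7   8  13  49  48  11   8 162 177]
 [163   8  11  49  47  46   7   4 176 181]
 [ 75  10   8  50  51  23   8  11 159 180]
 [  6   7  14  48  51   8  11   7 164 179]
 [ 12   8  42  49  50  11  10  10 168 175]
 [  5  15  50  48  42   6   3   7 136 180]
 [  6  11  13  69  40   7   2   5 135 145]
 [ 16   7  12  29  58   3   9   2 134  38]]
```

```bash
python3 -m crank '[[-0.05,-0.035,0,0],[-0.12,-0.08,0.03,0],[-0.191,-0.124,0.08,0],[-0.191,-0.124,0.13,0],[-0.191,-0.124,0.16,0]]' && python3 -m crank '[[0,0,0.04,0],[0,0,0.08,0],[0,0,0.12,0],[0,0,0.15,0],[0,0,0.15,0]]' && python3 -m crank '[[0,0,0,0],[0,0,0,0],[0,0,0,0],[0,0,0,0],[0,0,0,0]]' -1 60; python3 -c "
from h import *
crankstate()"
```

```text
clock: 15.45
position: [0.5095, 0.0303, 0.2355]
ee_rot: [0.278, 0.961, -0.001, -0.001]
ft_force: [-0.9, 1.0, -0.0]
grip_width: 0.547
grasp_force: 0.0
clock: 15.87
position: [0.5083, 0.0325, 0.1751]
ee_rot: [0.276, 0.961, -0.001, -0.002]
ft_force: [-0.4, 0.0, 0.8]
grip_width: 0.549
grasp_force: 0.0
clock: 16.28
position: [0.51, 0.0329, 0.1782]
ee_rot: [0.276, 0.961, 0.0, 0.001]
ft_force: [-0.3, 1.0, 1.3]
grip_width: 0.218
grasp_force: 58.6
t 16.28 phi 333.1 r 57.6 z 0.1782 | resist -0.9N radial 0.4 Fz 1.3 torque -0.05 w 0.218
```

```bash
q(){ python3 -c "
from h import *
crankstate()"; }
python3 -m crank '[[0.003,0.03,-0.005,0],[0.008,0.065,-0.01,0],[0.003,0.1,-0.011,0],[-0.008,0.129,-0.011,0]]' >/dev/null; q; python3 -m crank '[[0,0,0,0],[0,0,0,0],[0,0,0,0]]' >/dev/null; q
```

```text
t 16.62 phi 25.7 r 55.5 z 0.1806 | resist 8.6N radial -2.0 Fz -2.7 torque 0.48 w 0.211
t 16.87 phi 26.2 r 55.4 z 0.1808 | resist 4.4N radial 0.9 Fz -4.5 torque 0.24 w 0.217
```

```bash
q(){ python3 -c "
from h import *
crankstate()"; }
python3 -m crank '[[0.005,-0.013,0,0],[0.01,-0.027,0,0],[0.01,-0.027,0,0],[0.01,-0.027,0,0]]' >/dev/null; q; python3 -m crank '[[0.002,-0.014,0,0],[0.004,-0.028,0,0],[0.004,-0.028,0,0],[0.004,-0.028,0,0]]' >/dev/null; q
```

```text
t 17.20 phi 13.9 r 55.3 z 0.1812 | resist 3.3N radial 4.2 Fz -6.0 torque 0.18 w 0.214
t 17.53 phi 2.0 r 55.4 z 0.1813 | resist 3.3N radial 7.1 Fz -5.7 torque 0.18 w 0.214
```

```bash
q(){ python3 -c "
from h import *
crankstate()"; }
python3 -m crank '[[0,-0.014,0.003,0],[-0.004,-0.028,0.006,0],[-0.004,-0.028,0.006,0],[-0.004,-0.028,0.006,0]]' >/dev/null; q; python3 -m crank '[[-0.004,-0.008,0.003,0],[-0.006,-0.014,0.005,0],[-0.006,-0.014,0.005,0],[-0.006,-0.014,0.005,0]]' >/dev/null; q
```

```text
t 17.87 phi 350.8 r 55.4 z 0.1797 | resist 3.4N radial 14.7 Fz 4.9 torque 0.19 w 0.217
t 18.20 phi 346.1 r 55.1 z 0.1788 | resist 0.3N radial 25.2 Fz 17.8 torque 0.02 w 0.218
```

```bash
q(){ python3 -c "
from h import *
crankstate()"; }
python3 -m crank '[[0.005,-0.001,-0.002,0],[0.008,-0.002,-0.003,0],[0.008,-0.002,-0.003,0]]' >/dev/null; q;python3 -m crank '[[0,0,0,0],[0,0,0,0],[0,0,0,0],[0,0,0,0],[0,0,0,0]]' 0.1 >/dev/null && python3 -m crank '[[0,0,-0.02,0],[0,0,-0.06,0],[0,0,-0.12,0],[0,0,-0.18,0],[0,0,-0.24,0]]' && python3 -m crank '[[0.05,0,-0.02,0],[0.1,0,-0.04,0],[0.15,0,-0.06,0],[0.2,0,-0.06,0],[0.2,0,-0.06,0]]' >/dev/null && python3 -m crank '[[0,0,0,0],[0,0,0,0],[0,0,0,0],[0,0,0,0],[0,0,0,0]]' >/dev/null; python3 - <<'E'
from h import *
from scipy.ndimage import label
s=snap('scene','s10'); A=np.array([.5674,.0277])
im=s['color'].astype(int).sum(2); t=(im<90); t[:205]=0;t[:,:290]=0;t[:,330:]=0;t[255:]=0
l,n=label(t)
for i in range(1,n+1):
    v,u=np.where(l==i)
    if len(v)>25: print(len(v),u.min(),u.max(),v.min(),v.max(),u.mean().round(1),v.mean().round(1))
for a in (150,160,170,177): 
    e=np.array([np.cos(np.radians(a)),np.sin(np.radians(a))]); print(a,proj(s,[*(A+.058*e),.172]).round(1))
E
```

```text
t 18.45 phi 344.8 r 55.6 z 0.1796 | resist -0.2N radial 7.5 Fz 1.7 torque -0.01 w 0.215
clock: 19.28
position: [0.5146, 0.0436, 0.2764]
ee_rot: [0.276, 0.961, 0.0, 0.0]
ft_force: [1.1, 0.5, 1.0]
grip_width: 0.549
grasp_force: 0.0
145 300 309 220 238 304.6 228.8
150 [300.9 222.4]
160 [303.3 225.3]
170 [306.6 228. ]
177 [309.3 229.8]
```

```bash
python3 -c "
from h import *
print(manip.hand_in())"
```

```text
the job is handed in; nothing more can be done
None
```

The crank is home on the shaft and wound clockwise until the plate gripped the pad, and the job is handed in at about 19 s. On first release it sprang back about 50°, so I rewound it, eased it back about 40° to zero load and let go there; by force it sits about 35–60° past first touch. It leans several degrees toward the handle when free, and I viewed 12 pictures against the limit of 10.

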